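Sort tagged bag-lock housings and clip the reject tray

ROBOT

A 7-joint arm with a two-finger parallel gripper is mounted at the origin on the work surface. World frame = base frame: x ahead of the robot, y to its left, z up, the work surface at z = 0. Lengths are in m, angles in rad, forces in N, time in s.
With the tool pointing down it reaches from about 0.4 to 0.875 m from the base axis. Payload 19.3 kg.
Tool frame: the origin (TCP) lies between the finger pads, 19 mm behind the fingertips; this is the grasp point; y points along the fingers, z is the direction in which the jaws open and shut, and the axes are right-handed (so a half turn about y gives the same grasp; the last joint's range is limited). The gripper opens to 85 mm and grips with 20 to 120 N. Pads are 22 mm wide; open, the fingers measure 114 mm over their backs; the gripper's body (76 mm by 85 mm) begins 54 mm behind the grasp point. The pads swing forward as they close: fully open they stand 13 mm farther back than shut.
Start: joints at [-1.326, 0.521, -0.036, 1.599, 0.021, 1.021, -0.113], TCP at [0.194, 0.594, 0.25] pointing down, gripper open.
Joint ranges: [-2.91, 2.91], [-0.3, 2.13], [-1.5, 1.42], [0.17, 2.43], [-1.26, 4.41], [0.16, 1.93], [-2.52, 2.52]. Speed limits (rad/s): [1.89, 1.89, 2.39, 2.39, 3.01, 3.01, 3.01].

INTERFACE

Orientations are given as a unit quaternion [w, x, y, z].
In Python, from plant import status, get_image, order gives the robot as it stands.
- The arm moves only by the shell command python3 -m pendant 'ROWS' [FORCE]. ROWS is JSON, a list of rows, each a list of 5 numbers: the closure, from -1 (fully open) to 1 (shut), then the shift along the tool's x, y, z in m, then the turn about the tool's y in degrees. A call has 1 to 5 rows; each row is the pose to reach, as a shift and turn from the pose commanded when the call began, along the tool's axes at that moment; what a row does not reach only later rows make up. A row lasts 1/8 s, in which the tool goes at most 62.5 mm and 10.7 degrees, less where a joint would pass 70% of its speed; a pose out of reach is approached as far as the arm can. A call with a gripper value outside its range is refused whole. The fingers move at their own pace and stop on an object; FORCE is the grip in N (left out, the last holds). Time passes only in rows, so rows that repeat a pose let the fingers close. It gives the time, the measured TCP pose, the force and the opening at its end, in the units of the state.
- status.observe(): the state, without advancing time (a new reading comes with each control period).
- get_image(name): name is "side" or "top" or "wrist"; returns a dict with "image" (400x640x3 uint8, blue, green, red), "mtx" (3x3 intrinsics, pixels), "T" (4x4, takes a point from camera to world coordinates). Camera axes: x right, y up, looking along -z (the intrinsics and any distortion apply to the point x, -y, -z); pixel columns grow to the right and rows downward; lengths in m; the calibration is good to about 2 mm. A picture is of the moment at which its call begins. There is no depth.
- order.finish_job(): hands the job in, once; it reports no verdict.
The state is a dict: "clock": time; "joints": joint angles; "qvel": joint speeds; "effort": joint torques, N m; "position": TCP position; "tool_rot": TCP orientation; "ft_force": force on the tool from outside, world axes, zero at the start; "torque": the same for the moment, N m; "opening": finger opening in m.
Only numpy, scipy, OpenCV 4.12 (cv2) and the standard library are available. Lean on these libraries where they do the work, as an engineer would, in place of code of your own. Each camera call takes 0.05 s, during which the arm holds its last target. There are 200 camera calls.

TASK

Sort the inspected bag-lock housings lying loose on the bench by the coloured tag on top: set each green-tagged one flat in its own nest of the green tray and the red-tagged one flat in the free nest of the red tray. Then take the red spring clip from its stand by squeezing its handles, and let it clamp upright, well down, onto the upright edge of the red tray, so that the batch is marked. Leave the yellow-tagged housing, the red-tagged one already nested and everything else on the bench where they are.

Things in the scene. Friction and masses are not known exactly. Their poses are not given: they have to be found in the camera images.
- housing_green_a: Bag-lock housing, grey metal block 72 (x) x 36 (y) x 28 mm; the 8 mm foot is 72 long, the block above it 58 long; flat sides 36 mm apart, to be pinched across y. About 0.16 kg, lies flat. Origin: centre of underside, z up. The 22 mm round tag on top is green (passed). 
- housing_green_b: Bag-lock housing, grey metal block 72 (x) x 36 (y) x 28 mm; the 8 mm foot is 72 long, the block above it 58 long; flat sides 36 mm apart, to be pinched across y. About 0.16 kg, lies flat. Origin: centre of underside, z up. The 22 mm round tag on top is green (passed). 
- housing_red: Bag-lock housing, grey metal block 72 (x) x 36 (y) x 28 mm; the 8 mm foot is 72 long, the block above it 58 long; flat sides 36 mm apart, to be pinched across y. About 0.16 kg, lies flat. Origin: centre of underside, z up. The 22 mm round tag on top is red (rejected). 
- housing_done: Bag-lock housing, grey metal block 72 (x) x 36 (y) x 28 mm; the 8 mm foot is 72 long, the block above it 58 long; flat sides 36 mm apart, to be pinched across y. About 0.16 kg, lies flat. Origin: centre of underside, z up. The 22 mm round tag on top is red (rejected). Already lies in nest0 of the red tray; it stays there.
- housing_yellow: Bag-lock housing, grey metal block 72 (x) x 36 (y) x 28 mm; the 8 mm foot is 72 long, the block above it 58 long; flat sides 36 mm apart, to be pinched across y. About 0.16 kg, lies flat. Origin: centre of underside, z up. The 22 mm round tag on top is yellow (not yet inspected). It stays where it lies.
- pass_tray: Pass tray, fixed. Origin on the table below the midpoint of its two green nests. Black base, 4 mm thick, x -50 to +82, y -75 to +75 mm. Nests at y -42 (nest0) and +42 (nest1), 82 (x) x 46 mm (y) inside; 6 mm thick rim, 7 mm above the nest floor. Upright green edge across the +x end.
- reject_tray: Reject tray, fixed. Origin on the table below the midpoint of its two red nests. Black base, 4 mm thick, x -50 to +82, y -75 to +75 mm. Nests at y -42 (nest0) and +42 (nest1), 82 (x) x 46 mm (y) inside; 6 mm thick rim, 7 mm above the nest floor. Upright red edge across the +x end. nest0 is taken by a red-tagged housing; nest1 is free.
- pass_tray_nest0 (a point): Centre of the floor of nest0 of the pass tray; x along the nest's 82 mm length, z up.
- pass_tray_nest1 (a point): Centre of the floor of nest1 of the pass tray; x along the nest's 82 mm length, z up.
- pass_tray_edge (a point): Middle of the top of the pass tray's upright edge: 8 mm thick (x), 140 mm long (y), top 44 mm above the table, at tray x +72 mm, 21 mm clear of the nest rims; z up.
- reject_tray_nest0 (a point): Centre of the floor of nest0 of the reject tray; x along the nest's 82 mm length, z up.
- reject_tray_nest1 (a point): Centre of the floor of nest1 of the reject tray; x along the nest's 82 mm length, z up.
- reject_tray_edge (a point): Middle of the top of the reject tray's upright edge: 8 mm thick (x), 140 mm long (y), top 44 mm above the table, at tray x +72 mm, 21 mm clear of the nest rims; z up.
- clip_stand: Clip stand, fixed: steel base 80 x 60 x 8 mm with an upright plate 6 mm thick (its y) and 70 mm long (its x), top 38 mm above the table, on which the clip starts. Origin: under its centre.
- clip: Red sprung clip, 24 wide, 70 mm tall, 0.06 kg; starts astride the stand's plate, jaws down, handles up. Origin: bottom of the mouth; x the hinge axis (along the plate), y from the fixed leg to the sprung leg, z up. Fixed leg: flat, y -9 to -3, z 0 to 70 mm. Hinge at y +4, z 34. Sprung leg: rubber jaw roller of radius 6 at z 6, and a handle leaning out to y +31 at z 68 mm.
- clip_mouth (a point): On the clip: roof of the jaw mouth, at clip y 0, z +29 mm; it meets the edge's top when the clip is fully down. Axes as the clip.
- clip_grip (a point): On the clip, at clip y +5, z +62 mm: where to put the TCP, fingers down, to squeeze the handles along clip y. Midway between the squeezed handles, then parallel and 28 mm over their outsides (y -9 to +19), and above the middle of the opened mouth. Keep the fingertips above clip z 40. Axes as the clip.
- clip_jaw (a joint): Hinge of the sprung leg, rad: 0 as clipped on the stand's 6 mm plate; 0.36 fully squeezed (about 12 N at the handles), mouth then open 16 mm, from clip y -3 to +13; about 0.07 gripping an 8 mm edge (about 6 N); -0.12 shut on nothing.
- rivet_die: Small brass rivet die, 26 mm across, 24 mm high, standing among the housings; leave it. Origin: centre of underside.
- glue_bottle: Blue glue bottle with a long nozzle, 52 mm across, 135 mm high; leave it. Origin: centre of underside.
- rivet_jar: Amber glass jar, 60 mm across, 75 mm high; leave it. Origin: centre of underside.
- tape_roll: Roll of tape, 90 mm across, 30 mm high, lying flat; leave it. Origin: centre of underside.
- hammer: Hammer, 240 mm long, lying along its x; leave it. Origin on its underside.
There are look-alikes about, which are no part of the job. What is shaped like the housing_green_b but purple or turquoise is not meant.

How it is judged:
On the way, in this order (a step that is already met when the one before it is completed fails the run):
1. both green-tagged housings lie flat in nests of the green tray and both red-tagged ones in the red tray, released (((horizontal distance between housing_green_a and pass_tray_nest0 below 0.01 m and z of housing_green_a in the frame of pass_tray_nest0 between -0.004 and 0.004 m and angle between housing_green_a's own z axis and vertical below 0.1 rad and angle between the x axis of housing_green_a and the x axis of pass_tray_nest0, either way round below 0.25 rad) or (horizontal distance between housing_green_a and pass_tray_nest1 below 0.01 m and z of housing_green_a in the frame of pass_tray_nest1 between -0.004 and 0.004 m and angle between housing_green_a's own z axis and vertical below 0.1 rad and angle between the x axis of housing_green_a and the x axis of pass_tray_nest1, either way round below 0.25 rad)) and ((horizontal distance between housing_green_b and pass_tray_nest0 below 0.01 m and z of housing_green_b in the frame of pass_tray_nest0 between -0.004 and 0.004 m and angle between housing_green_b's own z axis and vertical below 0.1 rad and angle between the x axis of housing_green_b and the x axis of pass_tray_nest0, either way round below 0.25 rad) or (horizontal distance between housing_green_b and pass_tray_nest1 below 0.01 m and z of housing_green_b in the frame of pass_tray_nest1 between -0.004 and 0.004 m and angle between housing_green_b's own z axis and vertical below 0.1 rad and angle between the x axis of housing_green_b and the x axis of pass_tray_nest1, either way round below 0.25 rad)) and horizontal distance between housing_red and reject_tray_nest1 below 0.01 m and z of housing_red in the frame of reject_tray_nest1 between -0.004 and 0.004 m and angle between each of housing_red, housing_done's own z axis and vertical below 0.1 rad and angle between the x axis of housing_red and the x axis of reject_tray_nest1, either way round below 0.25 rad and horizontal distance between housing_done and reject_tray_nest0 below 0.01 m and z of housing_done in the frame of reject_tray_nest0 between -0.004 and 0.004 m and angle between the x axis of housing_done and the x axis of reject_tray_nest0, either way round below 0.25 rad and contact force between the fingers and housing_green_a below 0.2 N and contact force between the fingers and housing_green_b below 0.2 N and contact force between the fingers and housing_red below 0.2 N), for 0.2 s.
2. the clip grips the upright edge of the red tray and is released (x of clip_mouth in the frame of reject_tray_edge between -0.009 and 0.009 m and y of clip_mouth in the frame of reject_tray_edge between -0.065 and 0.065 m and z of clip_mouth in the frame of reject_tray_edge between -0.005 and 0.014 m and angle between the x axis of clip and the y axis of reject_tray_edge, either way round below 0.25 rad and angle between clip's own z axis and vertical below 0.25 rad and contact force between clip and reject_tray above 1.5 N and contact force between the fingers and clip below 0.2 N), for 0.2 s.
At the end, for the whole second after the job is handed in: Green-tagged housings each flat in a green nest, red ones in the red tray's nests (within 10 mm, 0.25 rad, 4 mm of the floor). Clip grips the red tray's upright edge (over 1.5 N), roof of mouth under 14 mm above it, square and upright within 0.25 rad. All released, at rest (all of step 1 and all of step 2 and linear speed of each of housing_green_a, housing_green_b, housing_red, housing_done, clip below 0.02 m/s); the robot touches nothing.
It fails at once if the yellow-tagged housing is moved more than 15 mm (distance of housing_yellow from where it was at the start of the episode above 0.015 m).
It fails at once if the housing already in the red tray leaves its nest (distance of housing_done from where it was at the start of the episode above 0.015 m or angle between housing_done's own z axis and vertical above 0.2 rad).
It fails at once if the rivet die is moved more than 20 mm or knocked over (distance of rivet_die from where it was at the start of the episode above 0.02 m or angle between rivet_die's own z axis and vertical above 0.4 rad).
It fails at once if the glue bottle or the rivet jar is moved more than 20 mm or knocked over (distance of any of glue_bottle, rivet_jar from where it was at the start of the episode above 0.02 m or angle between any of glue_bottle, rivet_jar's own z axis and vertical above 0.4 rad).
It fails at once if the tape roll or the hammer is moved more than 20 mm or knocked over (distance of any of tape_roll, hammer from where it was at the start of the episode above 0.02 m or angle between any of tape_roll, hammer's own z axis and vertical above 0.4 rad).
It also fails if it takes over 72 s, if anything falls off the work surface, if the arm or the gripper's body presses on something with over 40 N, if the wrist force passes 120 N, or if a joint passes its speed limit or range.

## Working session

There is one attempt and no reset: what is moved stays moved. The work goes in short steps, Python scripts to look and compute and a shell command to move; the robot and the scene stay as the last step left them, time stands still between calls to the robot, and variables do not carry over. Pictures are saved under pics/ and viewed, about 8 in all and at most 12, crops included, and the job is handed in when it is done.

```bash
ls; mkdir -p pics; python3 - <<'E'
from plant import status,get_image
import cv2
print(status.observe())
for n in("top","side"):
    r=get_image(n); cv2.imwrite(f"pics/{n}0.png",r["image"]); print(n,r["mtx"],r["T"],[k for k in r])
E
```

```text
pics
{'clock': 0.0, 'joints': array([-1.32619531,  0.52203293, -0.03635287,  1.60001289,  0.02119939,
        1.02109127, -0.11282488]), 'qvel': array([ 3.06514614e-05,  1.34137449e-03, -4.73246064e-04,  7.83865492e-04,
       -1.30432092e-03,  2.55438927e-04,  8.00029251e-04]), 'effort': array([ 8.25817406e-04, -9.27106190e+01,  1.98006772e+00, -3.69935346e+01,
        1.78566895e-02,  8.17416381e-03, -3.11789293e-06]), 'position': array([0.1934376 , 0.59397431, 0.24941189]), 'tool_rot': array([-0.69795674,  0.69877277, -0.1108843 ,  0.11080468]), 'ft_force': array([-0.52451256, -0.618019  , -0.4509086 ]), 'torque': array([0.03722341, 0.02918608, 0.01847632]), 'opening': 0.08509130001678182}
top [[501.10688899   0.         321.92135056]
 [  0.         501.10688899 204.08964416]
 [  0.           0.           1.        ]] [[-2.63120212e-03  9.95361906e-01 -9.61652399e-02  4.14564171e-01]
 [-9.99857866e-01 -1.01718655e-03  1.68289435e-02  1.04661238e-02]
 [ 1.66530713e-02  9.61958519e-02  9.95223107e-01  1.55560273e+00]
 [ 0.00000000e+00  0.00000000e+00  0.00000000e+00  1.00000000e+00]] ['image', 'mtx', 'T']
side [[451.52448512   0.         310.42675072]
 [  0.         451.52448512 200.80835978]
 [  0.           0.           1.        ]] [[ 0.8888859   0.25256651 -0.38221985  0.10614226]
 [-0.45756576  0.53078613 -0.71337204 -0.84141248]
 [ 0.02270311  0.80899706  0.58737409  0.75509521]
 [ 0.          0.          0.          1.        ]] ['image', 'mtx', 'T']
```

View pics/top0.png

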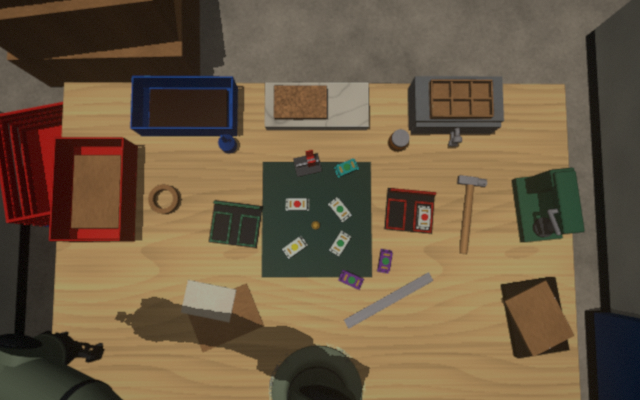

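View pics/side0.png

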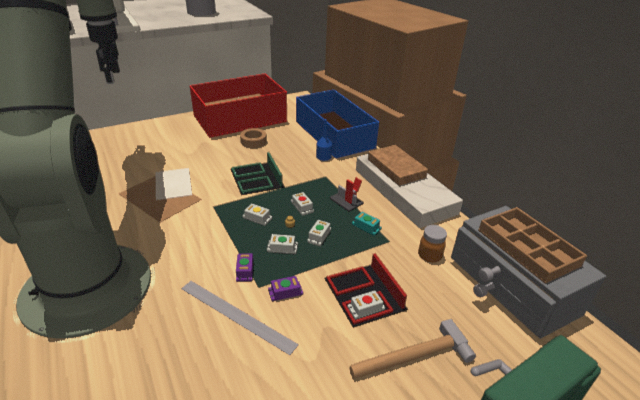

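Top view (camera up = +x, left = +y):
- **Candidates:** green-tagged white/grey housings at (340,209) and (341,243), red-tagged loose at (297,204), yellow at (293,247), die at (315,225).
- **Trays and clip:** nested red at (424,217), green tray about (235,224), red tray about (410,211), clip on its stand at (308,160).
- **Look-alikes with tags:** turquoise (346,168), purple (351,279) and (385,261). These are not meant.

One enlarged crop will confirm this.

```bash
cat > h.py <<'E'
import numpy as np,cv2
from plant import status,get_image
from scipy.spatial.transform import Rotation as R
def ray(r,uv,z):
    "pixel -> world at height z"
    K,T=r["mtx"],r["T"]; d=T[:3,:3]@np.array([(uv[0]-K[0,2])/K[0,0],-(uv[1]-K[1,2])/K[1,1],-1])
    return T[:3,3]+d*(z-T[2,3])/d[2]
def proj(r,p):
    q=r["T"][:3,:3].T@(np.asarray(p,float)-r["T"][:3,3]); K=r["mtx"]
    return np.array([K[0,0]*q[0]/-q[2]+K[0,2],-K[1,1]*q[1]/-q[2]+K[1,2]])
def tool():
    s=status.observe(); q=s["tool_rot"]
    return s,s["position"],R.from_quat([q[1],q[2],q[3],q[0]]).as_matrix()
def go(p,ang=None):
    """shift in tool axes to reach p (TCP); turn about tool y so that tool z (jaws) is along world angle ang (deg, mod 180)"""
    s,t,M=tool(); d=M.T@(np.asarray(p)-t); out=[*(d*1000).round(1)]
    if ang is not None:
        a=np.degrees(np.arctan2(M[1,2],M[0,2])); dw=(ang-a+90)%180-90   # world turn about +z
        out.append(round(dw*np.sign(M[2,1]),1))   # tool y along +-z
    return out
E
python3 - <<'E'
from h import *
s,t,M=tool(); print(M.round(3))
r=get_image("top"); im=r["image"]
cv2.imwrite("pics/crop.png",cv2.resize(im[145:295,200:445],None,fx=3.2,fy=3.2,interpolation=cv2.INTER_CUBIC))
for n,uv in dict(ga=(340,209),gb=(341,243),red=(297,204),yel=(293,247),die=(315,225)).items(): print(n,ray(r,uv,.028).round(3))
E
```

```text
[[ 0.951 -0.     0.31 ]
 [-0.31  -0.001  0.951]
 [ 0.    -1.    -0.001]]
ga [ 0.547 -0.071  0.028]
gb [ 0.443 -0.073  0.028]
red [0.563 0.061 0.028]
yel [0.431 0.073 0.028]
die [0.498 0.006 0.028]
```

View pics/crop.png

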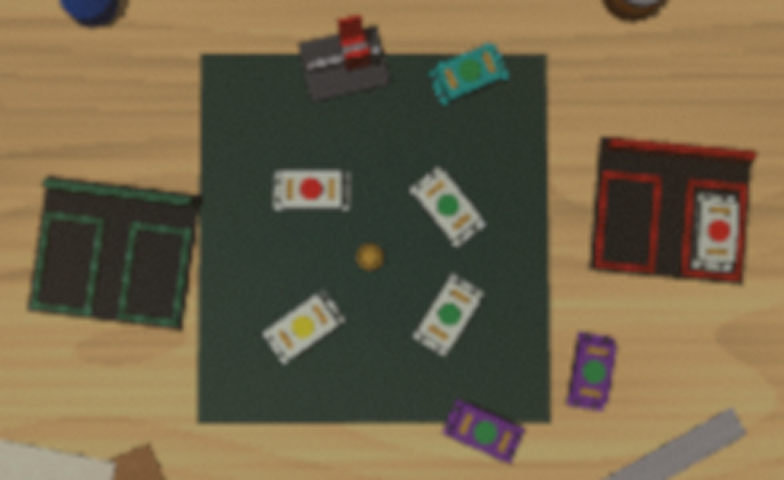

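Confirmed: white/grey bodies with green tags at crop (448,205) and (449,314), red at (311,189), and yellow at (303,327). The coloured-body ones are decoys. Both trays have their upright edge at the top (+x), and the clip is at crop (353,42) on its stand. Next I'll measure them.

```bash
python3 - <<'E'
from h import *
r=get_image("top"); im=r["image"]; hsv=cv2.cvtColor(im,cv2.COLOR_BGR2HSV)
w=((hsv[...,1]<70)&(hsv[...,2]>110)).astype(np.uint8)
for n,(u,v) in dict(ga=(340,209),gb=(341,243),red=(297,204),yel=(293,247),done=(424,217)).items():
    m=np.zeros_like(w); m[v-18:v+19,u-18:u+19]=w[v-18:v+19,u-18:u+19]
    pts=np.argwhere(m)[:,::-1]; P=np.array([ray(r,p,.028)[:2] for p in pts])
    h=hsv[v-6:v+7,u-6:u+7]; tg=np.argwhere((h[...,1]>120))[:,::-1]+[u-6,v-6]
    c=P.mean(0); V=np.linalg.svd(P-c)[2][0]; (cx,cy),wh,a=cv2.minAreaRect((P*1000).astype(np.float32))
    print(n,len(P),"mean",c.round(4),"rect",(cx,cy),wh,"axis deg",np.degrees(np.arctan2(V[1],V[0]))%180)
print("edges red", ray(r,(200+600/3.2,145+140/3.2),.044).round(3),ray(r,(200+755/3.2,145+155/3.2),.044).round(3))
print("edges grn", ray(r,(200+45/3.2,145+182/3.2),.044).round(3),ray(r,(200+202/3.2,145+200/3.2),.044).round(3))
for n,lo in(("red",(0,)),("grn",(1,))):
    if n=="red": m=((hsv[...,0]<8)|(hsv[...,0]>172))&(hsv[...,1]>140); m[:, :383]=0; m[:,440:]=0
    else: m=(hsv[...,0]>55)&(hsv[...,0]<90)&(hsv[...,1]>90); m[:, :200]=0; m[:,262:]=0
    m[:150]=0;m[260:]=0
    m=m.astype(np.uint8); pts=np.argwhere(m)[:,::-1]; print(n,len(pts),pts.min(0),pts.max(0))
    (c,wh,a)=cv2.minAreaRect(np.array([ray(r,p,.011)[:2]*1000 for p in pts],np.float32)); print(c,wh,a)
for u,v in((353,42),(343,62),(305,68),(380,50)): print("clip/stand",ray(r,(200+u/3.2,145+v/3.2),.038).round(3))
print(go([.5,.26,.25],0))
E
```

```text
ga 196 mean [ 0.5472 -0.0685] rect (547.0830078125, -69.20452117919922) (68.82940673828125, 36.04136657714844) axis deg 39.925344656113936
gb 207 mean [ 0.4423 -0.0683] rect (442.8950500488281, -69.13496398925781) (35.5820426940918, 70.71969604492188) axis deg 146.96902855580927
red 176 mean [0.5636 0.065 ] rect (562.6871337890625, 63.938201904296875) (36.871612548828125, 61.223655700683594) axis deg 92.60859108750708
yel 198 mean [0.4308 0.0713] rect (432.52801513671875, 69.11198425292969) (35.63921356201172, 71.602783203125) axis deg 125.73385744796317
done 188 mean [ 0.521  -0.3275] rect (520.7568359375, -328.1862487792969) (37.10911560058594, 69.40848541259766) axis deg 173.35563961962015
edges red [ 0.607 -0.215  0.044] [ 0.593 -0.363  0.044]
edges grn [0.568 0.311 0.044] [0.55  0.163 0.044]
red 628 [386 188] [435 232]
(545.0298461914062, -289.11700439453125) (146.47021484375, 127.2652816772461) 84.22315979003906
grn 20 [227 205] [258 245]
(500.9607238769531, 226.1239471435547) (84.05682373046875, 119.27166748046875) 82.43926239013672
clip/stand [0.703 0.02  0.038]
clip/stand [0.684 0.03  0.038]
clip/stand [0.678 0.066 0.038]
clip/stand [ 0.695 -0.006  0.038]
[np.float64(394.9), np.float64(-0.2), np.float64(-222.8), np.float64(72.0)]
```

```bash
python3 -m pendant '[[-1,0.05,0,-0.03,-3],[-1,0.1,0,-0.06,-6],[-1,0.15,0,-0.09,-9],[-1,0.2,0,-0.12,-12],[-1,0.25,0,-0.15,-12]]' 60; python3 - <<'E'
from h import *
s,t,M=tool();print(s["clock"],go([.49,.246,.25],84))
E
```

```text
clock: 0.82
position: [0.3858, 0.3727, 0.2501]
tool_rot: [0.706, -0.706, 0.037, -0.037]
ft_force: [0.9, 0.3, 0.1]
opening: 0.0858
0.825 [np.float64(116.8), np.float64(0.1), np.float64(-115.1), np.float64(0.0)]
```

```bash
python3 -m pendant '[[-1,0.042,0,-0.042,0],[-1,0.084,0,-0.084,0],[-1,0.117,0,-0.115,0],[-1,0.117,0,-0.115,0]]'; python3 - <<'E'
from h import *
s,t,M=tool();print(s["clock"],t,s["joints"].round(2))
r=get_image("wrist");print(r["T"].round(4),r["mtx"][0]); cv2.imwrite("pics/w1.png",r["image"])
o=np.array([.4875,.2457]);c,q=np.cos(np.radians(-6.9)),np.sin(np.radians(-6.9));
for x,y,z in((72,0,44),(72,70,44),(72,-70,44),(0,42,4),(0,-42,4)): print((x,y,z),proj(r,[*(o+np.array([c*x-q*y,q*x+c*y])/1000),z/1000]).round(0))
E
```

```text
clock: 1.32
position: [0.491, 0.2444, 0.2499]
tool_rot: [-0.706, 0.706, -0.039, 0.039]
ft_force: [-0.7, 0.5, 0.4]
opening: 0.0855
1.325 [0.49095847 0.24438376 0.2498865 ] [-0.58  0.4   0.02  1.81 -0.01  0.94  0.9 ]
[[ 0.1123 -0.946  -0.3041  0.413 ]
 [ 0.9937  0.1065  0.0357  0.2535]
 [-0.0014 -0.3062  0.952   0.3743]
 [ 0.      0.      0.      1.    ]] [310.30896478   0.         320.16134886]
(72, 0, 44) [321. 235.]
(72, 70, 44) [381. 236.]
(72, -70, 44) [260. 235.]
(0, 42, 4) [356. 167.]
(0, -42, 4) [286. 167.]
```

View pics/w1.png

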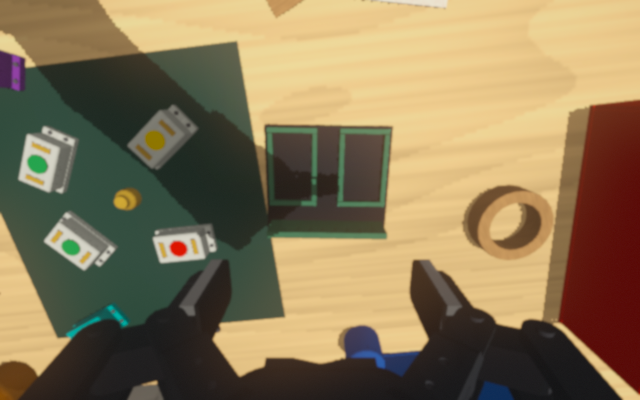

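Wrist view: the green tray's nests are at (292,167) and (364,167), with the edge running from (270,234) to (386,234). That puts the tray about 7 px off my first estimate in y. I'll refine from the rim pixels.

```bash
python3 - <<'E'
from h import *
r=get_image("wrist"); im=r["image"]; hsv=cv2.cvtColor(im,cv2.COLOR_BGR2HSV)
print(hsv[150,270],hsv[150,315],hsv[150,341],hsv[235,330],hsv[150,388])
m=((hsv[...,0]>60)&(hsv[...,0]<90)&(hsv[...,1]>70)&(hsv[...,2]>60)).astype(np.uint8); m[:, :262]=0;m[:,400:]=0;m[:115]=0;m[245:]=0
n,l,st,ce=cv2.connectedComponentsWithStats(m)
for i in range(1,n):
    if st[i,4]<100: continue
    z=.044 if st[i,1]>215 else .011
    P=np.array([ray(r,p,z)[:2]*1000 for p in np.argwhere(l==i)[:,::-1]],np.float32)
    print(st[i],z,cv2.minAreaRect(P))
for n,uv in dict(ga=(71,247),gb=(38,164),red=(178,249)).items(): print(n,ray(r,uv,.028).round(4))
E
```

```text
[ 62  77 106] [53 63 97] [ 63  78 127] [ 63  81 126] [ 18 104 145]
[266 130  48  22 203] 0.011 ((449.7439880371094, 214.9705352783203), (54.95528793334961, 23.98723030090332), 83.70992279052734)
[310 136   5  42 173] 0.011 ((471.4068908691406, 238.78866577148438), (4.786055564880371, 48.34235382080078), 83.35905456542969)
[336 138  46  70 438] 0.011 ((507.4082336425781, 274.2729797363281), (97.05714416503906, 47.71885299682617), 25.774311065673828)
[268 173  18  33 131] 0.011 ((508.20892333984375, 182.89532470703125), (43.32525634765625, 18.951309204101562), 18.982906341552734)
[300 194  15  14 109] 0.011 ((527.5201416015625, 228.3915557861328), (13.743131637573242, 20.829238891601562), 30.694931030273438)
[265 233 112   7 372] 0.044 ((557.2830810546875, 239.32220458984375), (128.847900390625, 7.376275062561035), 84.87073516845703)
ga [ 0.5466 -0.0682  0.028 ]
gb [ 0.4427 -0.0688  0.028 ]
red [0.5637 0.062  0.028 ]
```

```bash
cat >> h.py <<'E'
def fit(mod,obs):
    mod=np.asarray(mod,float);obs=np.asarray(obs)[:,:2];a,b=mod.mean(0),obs.mean(0)
    U,_,Vt=np.linalg.svd((mod-a).T@(obs-b)); Q=(Vt.T@U.T); o=b-Q@a
    return o,np.degrees(np.arctan2(Q[1,0],Q[0,0])),np.linalg.norm((mod@Q.T+o)-obs,axis=1)
def tp(o,yaw,x,y):
    c,s=np.cos(np.radians(yaw)),np.sin(np.radians(yaw)); return np.asarray(o)+[c*x-s*y,s*x+c*y]
E
python3 - <<'E'
from h import *
r=get_image("wrist")
px=[(266,128),(317,128),(269,206),(315,206),(338,127),(393,127),(388,206),(338,206)]
mod=np.array([(-47,-71),(-47,-13),(47,-71),(47,-13),(-47,13),(-47,71),(47,71),(47,13)])/1000
o,y,e=fit(mod,[ray(r,p,.011) for p in px]);print(o,y,(e*1000).round(1))
for n,v in(("n0",-.042),("n1",.042)): print(n,tp(o,y,0,v))
print(go([.547,-.0687,.12],-50),go([.547,-.0687,.028],-50))
E
```

```text
[0.48610332 0.25743898] -6.15288770266619 [0.3 0.3 1.5 2.7 2.1 3.  3.5 0.4]
n0 [0.48160169 0.21568092]
n1 [0.49060496 0.29919703]
[np.float64(91.3), np.float64(129.8), np.float64(-309.2), np.float64(-46.0)] [np.float64(91.4), np.float64(221.8), np.float64(-309.2), np.float64(-46.0)]
```

```bash
python3 -m pendant '[[-1,0.015,0,-0.052,10],[-1,0.03,0,-0.104,20],[-1,0.045,0,-0.156,30],[-1,0.06,0.02,-0.208,40],[-1,0.075,0.05,-0.26,50]]'; python3 -m pendant '[[-1,0,0,0,10.5],[-1,0,0,0,21],[-1,0,0,0,31.5],[-1,0,0,0,42],[-1,0,0,0,52.5]]'; python3 - <<'E'
from h import *
s,t,M=tool();print(s["clock"],t,s["joints"].round(2),go([.547,-.0687,.12],-50),go([.547,-.0687,.03],-50))
E
```

```text
clock: 2.1
position: [0.5368, -0.0188, 0.2002]
tool_rot: [0.624, -0.623, 0.333, -0.334]
ft_force: [1.0, 0.6, -0.0]
opening: 0.0856
clock: 2.72
position: [0.5362, -0.0172, 0.2]
tool_rot: [0.412, -0.412, 0.575, -0.575]
ft_force: [0.0, -0.4, -0.7]
opening: 0.0855
2.725 [ 0.53619481 -0.01719712  0.19996459] [-0.45  0.5   0.51  1.9  -0.32  0.82 -0.09] [np.float64(45.3), np.float64(79.9), np.float64(26.8), np.float64(31.2)] [np.float64(45.4), np.float64(169.9), np.float64(26.8), np.float64(31.2)]
```

```bash
python3 -m pendant '[[-1,0.02,0.02,0.01,10.4],[-1,0.0453,0.05,0.0268,20.8],[-1,0.0453,0.06,0.0268,31.2],[-1,0.0453,0.06,0.0268,31.2]]'; cat >> h.py <<'E'
def tag(r,near,hue,z=.028,win=60):
    "centroid of tag colour near projected point, and long axis of the white top"
    hsv=cv2.cvtColor(r["image"],cv2.COLOR_BGR2HSV); u,v=proj(r,near).astype(int)
    m=(np.abs((hsv[...,0].astype(int)-hue+90)%180-90)<12)&(hsv[...,1]>110)
    k=np.zeros_like(m); k[max(v-win,0):v+win,max(u-win,0):u+win]=1; m&=k
    n,l,st,ce=cv2.connectedComponentsWithStats(m.astype(np.uint8)); i=1+st[1:,4].argmax()
    c=ray(r,ce[i],z)
    w=(hsv[...,1]<70)&(hsv[...,2]>130)&k; n,l,st2,_=cv2.connectedComponentsWithStats(w.astype(np.uint8)); j=1+st2[1:,4].argmax()
    P=np.array([ray(r,p,z)[:2] for p in np.argwhere(l==j)[:,::-1]])
    V=np.linalg.svd(P-P.mean(0),full_matrices=False)[2][0]
    return c,ce[i],st[i,4],P.mean(0),np.degrees(np.arctan2(V[1],V[0]))%180
E
python3 - <<'E'
from h import *
s,t,M=tool();print(s["clock"],t,s["joints"].round(2))
r=get_image("wrist"); print(tag(r,[.547,-.0687,.028],65)); cv2.imwrite("pics/w2.png",r["image"]); print(go([.547,-.0687,.03],-50))
E
```

```text
clock: 3.22
position: [0.5469, -0.069, 0.1392]
tool_rot: [0.244, -0.245, 0.664, -0.663]
ft_force: [-0.2, -0.9, 0.8]
opening: 0.0854
3.225 [ 0.5469077  -0.0689925   0.13917284] [-0.39  0.64  0.59  1.91 -0.51  0.75 -0.37]
(array([ 0.54734888, -0.07035013,  0.028     ]), array([322.43459916, 205.59704641]), np.int32(474), array([ 0.5601199 , -0.05802648]), np.float64(145.4024019235299))
[np.float64(-0.1), np.float64(109.9), np.float64(-0.3), np.float64(0.6)]
```

View pics/w2.png

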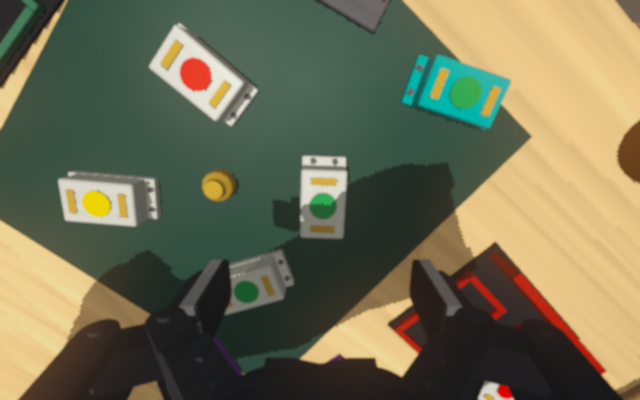

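The target's tag is at (322,206), centred between the fingers and aligned. I'll descend, close and lift.

```bash
python3 -m pendant '[[-1,0,0.05,0,0],[-1,0,0.1,0,0],[-1,0,0.109,0,0],[1,0,0.109,0,0],[1,0,0.109,0,0]]' 60;python3 -m pendant '[[1,0,0,0,0],[1,0,0,0,0],[1,0,0,0,0]]' 60; python3 -m pendant '[[1,0,-0.03,0,0],[1,0,-0.06,0,0],[1,0,-0.09,0,0],[1,0,-0.09,0,0]]'; python3 - <<'E'
from h import *
s,t,M=tool();print(s["clock"],s["joints"].round(2),go([.4906,.2992,.12],84))
E
```

```text
clock: 3.9
position: [0.5484, -0.0703, 0.0329]
tool_rot: [-0.245, 0.243, -0.663, 0.664]
ft_force: [1.3, 0.0, 0.9]
opening: 0.0518
clock: 4.28
position: [0.5482, -0.0703, 0.0328]
tool_rot: [-0.244, 0.242, -0.664, 0.664]
ft_force: [-4.0, 2.3, 21.0]
opening: 0.0343
clock: 4.78
position: [0.5484, -0.0703, 0.1234]
tool_rot: [-0.245, 0.242, -0.663, 0.664]
ft_force: [-0.1, -0.3, -1.7]
opening: 0.0343
4.775 [-0.38  0.66  0.57  1.92 -0.54  0.71 -0.35] [np.float64(-194.8), np.float64(3.3), np.float64(-319.2), np.float64(46.3)]
```

```bash
python3 -m pendant '[[1,-0.031,0,-0.051,-10.5],[1,-0.062,0,-0.102,-21],[1,-0.093,0,-0.153,-31.5],[1,-0.124,0,-0.204,-42],[1,-0.156,0,-0.255,-52.5]]'; python3 -m pendant '[[1,0,0,0,-10.5],[1,0,0,0,-21],[1,0,0,0,-31.5],[1,0,0,0,-42],[1,0,0,0,-52.5]]'; python3 - <<'E'
from h import *
s,t,M=tool();print(s["clock"],s["joints"].round(2),go([.4906,.2992,.12],84))
E
```

```text
clock: 5.4
position: [0.5007, 0.227, 0.1208]
tool_rot: [-0.513, 0.513, -0.486, 0.486]
ft_force: [0.4, 0.1, -2.0]
opening: 0.0346
clock: 6.02
position: [0.5012, 0.225, 0.1206]
tool_rot: [-0.675, 0.676, -0.209, 0.209]
ft_force: [-0.3, 0.4, -1.9]
opening: 0.0345
6.025 [-0.61  0.58  0.11  1.91 -0.1   0.65  0.53] [np.float64(-50.6), np.float64(0.6), np.float64(55.2), np.float64(-28.4)]
```

```bash
python3 -m pendant '[[1,-0.018,0,0.018,-9.5],[1,-0.036,0,0.036,-19],[1,-0.0506,0,0.0552,-28.4],[1,-0.0506,0,0.0552,-28.4],[1,-0.0506,0,0.0552,-28.4]]'; cat >> h.py <<'E'
def overlay(r,o,yaw,fn):
    im=r["image"].copy(); L=lambda pts,z,c: cv2.polylines(im,[np.array([proj(r,[*tp(o,yaw,*p),z]) for p in pts]).round().astype(int)],True,c,1)
    for s in(-.042,.042): L([(-.047,s-.029),(.047,s-.029),(.047,s+.029),(-.047,s+.029)],.011,(255,255,0))
    L([(.068,-.07),(.076,-.07),(.076,.07),(.068,.07)],.044,(255,0,255)); cv2.imwrite(fn,im)
E
python3 - <<'E'
from h import *
s,t,M=tool();print(s["clock"],t,go([.4906,.2992,.038],83.8))
overlay(get_image("wrist"),[.4861,.2574],-6.15,"pics/w3.png")
E
```

```text
clock: 6.65
position: [0.4913, 0.2985, 0.1207]
tool_rot: [-0.706, 0.706, -0.04, 0.04]
ft_force: [0.2, -0.7, -1.2]
opening: 0.0346
6.65 [0.49127502 0.29848483 0.12065347] [np.float64(-0.7), np.float64(82.7), np.float64(0.7), np.float64(-0.3)]
```

View pics/w3.png

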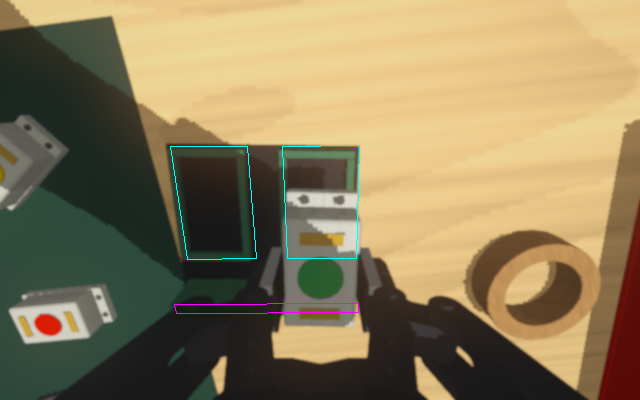

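The rim matches the overlay to about 2 px, with the true rim about 2 mm toward −y. I'll nudge and place.

```bash
python3 -m pendant '[[1,-0.0005,0.04,-0.001,0],[1,-0.0005,0.07,-0.001,0],[1,-0.0005,0.083,-0.001,0],[1,-0.0005,0.083,-0.001,0]]'; python3 -m pendant '[[0.2,0,0,0,0],[0.0,0,0,0,0],[-0.3,0,0,0,0],[-0.3,0,0,0,0]]'; python3 -m pendant '[[-0.3,0,-0.04,0,0],[-0.3,0,-0.08,0,0],[-0.3,0,-0.08,0,0]]';python3 - <<'E'
from h import *
s,t,M=tool();print(s["clock"],t)
r=get_image("wrist");print(tag(r,[.49,.297,.032],65,z=.032,win=90)); cv2.imwrite("pics/x.png",r["image"])
print(s["joints"].round(2),go([.4427,-.0692,.12],57),go([.49,.297,.12],84))
E
```

```text
clock: 7.2
position: [0.4909, 0.2977, 0.0377]
tool_rot: [-0.706, 0.706, -0.04, 0.039]
ft_force: [1.1, -0.3, -1.7]
opening: 0.0342
clock: 7.7
position: [0.4909, 0.2984, 0.0382]
tool_rot: [0.706, -0.706, 0.039, -0.039]
ft_force: [-0.4, -0.1, 0.4]
opening: 0.056
clock: 8.07
position: [0.4921, 0.2991, 0.1208]
tool_rot: [0.707, -0.705, 0.038, -0.04]
ft_force: [-0.6, -0.4, -0.1]
opening: 0.0559
8.075 [0.49209873 0.29911965 0.12083017]
(array([0.49175117, 0.29835045, 0.032     ]), array([318.52700186, 214.04655493]), np.int32(537), array([0.47979687, 0.30491388]), np.float64(12.40474224717582))
[-0.63  0.61 -0.02  1.84  0.02  0.69  0.79] [np.float64(-7.7), np.float64(-1.4), np.float64(-371.0), np.float64(26.7)] [np.float64(-1.1), np.float64(-0.9), np.float64(-1.8), np.float64(-0.3)]
```

```bash
python3 -m pendant '[[-0.5,-0.001,0,-0.06,5],[-1,-0.002,0,-0.12,10],[-1,-0.004,0,-0.18,15],[-1,-0.005,0,-0.24,20],[-1,-0.006,0,-0.3,26.7]]';python3 -m pendant '[[-1,-0.037,-0.01,-0.064,0],[-1,-0.037,-0.02,-0.064,0],[-1,-0.037,-0.02,-0.064,0]]'; python3 - <<'E'
from h import *
s,t,M=tool();print(s["clock"],t,s["joints"].round(2))
r=get_image("wrist"); print(tag(r,[.4427,-.069,.028],65)); cv2.imwrite("pics/w4.png",r["image"]); print(go([.4427,-.069,.032],57))
E
```

```text
clock: 8.75
position: [0.4509, -0.001, 0.1174]
tool_rot: [-0.677, 0.678, -0.202, 0.202]
ft_force: [0.7, -0.6, -0.4]
opening: 0.0858
clock: 9.12
position: [0.3856, -0.033, 0.1381]
tool_rot: [0.678, -0.678, 0.201, -0.202]
ft_force: [0.6, 0.8, 0.6]
opening: 0.0852
9.125 [ 0.3855727  -0.03302757  0.13807455] [-0.14  0.35  0.08  2.3  -0.06  0.49  0.99]
(array([ 0.44429781, -0.07145544,  0.028     ]), array([320.05026455, 282.44179894]), np.int32(378), array([ 0.46303114, -0.07816347]), np.float64(77.46890450762744))
[np.float64(67.1), np.float64(105.8), np.float64(0.1), np.float64(-0.0)]
```

```bash
python3 -m pendant '[[-1,0.05,0,0,0],[-1,0.067,0,0,0],[-1,0.067,0,0,0]]'; python3 - <<'E'
from h import *
s,t,M=tool();print(s["clock"],t,s["joints"].round(2))
r=get_image("wrist"); c=tag(r,[.4427,-.069,.028],65);print(c); cv2.imwrite("pics/w4.png",r["image"]); print(go([.4427,-.069,.033],57),go([*c[0][:2],.033],57))
E
```

```text
clock: 9.55
position: [0.4426, -0.0692, 0.1371]
tool_rot: [-0.678, 0.678, -0.201, 0.201]
ft_force: [-0.0, 0.5, -0.8]
opening: 0.0854
9.55 [ 0.44263493 -0.06916531  0.13710438] [-0.05  0.43  0.09  2.15 -0.07  0.56  1.08]
(array([ 0.44400986, -0.07106347,  0.028     ]), array([319.07660455, 208.77018634]), np.int32(483), array([ 0.4307409 , -0.06098904]), np.float64(41.052587128049225))
[np.float64(1.1), np.float64(104.2), np.float64(0.4), np.float64(-0.0)] [np.float64(3.4), np.float64(104.2), np.float64(-0.7), np.float64(-0.0)]
```

View pics/w4.png

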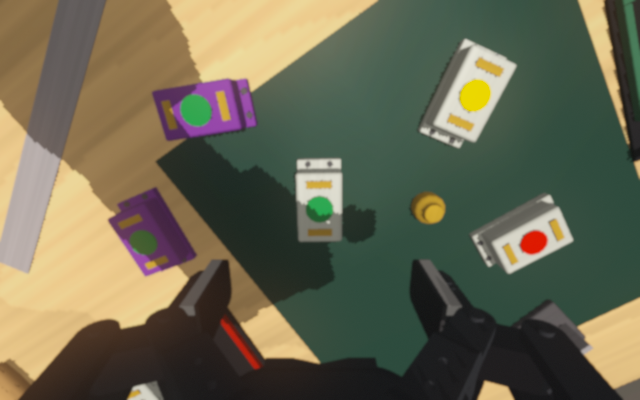

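Tag (319,209), aligned, die at (430,208) clear of the right finger. I'll pick it.

```bash
python3 -m pendant '[[-1,0.002,0.05,0,0],[-1,0.002,0.095,0,0],[-1,0.002,0.104,0,0],[1,0.002,0.104,0,0],[1,0.002,0.104,0,0]]' 60;python3 -m pendant '[[1,0,0,0,0],[1,0,0,0,0],[1,0,0,0,0]]' 60; python3 -m pendant '[[1,0,-0.03,0,0],[1,0,-0.06,0,0],[1,0,-0.09,0,0],[1,0,-0.09,0,0]]'; python3 - <<'E'
from h import *
s,t,M=tool();print(s["clock"],s["joints"].round(2),go([.4813,.2143,.12],83.8))
E
```

```text
clock: 10.22
position: [0.4443, -0.0702, 0.0354]
tool_rot: [0.678, -0.678, 0.2, -0.202]
ft_force: [0.1, -0.4, 0.5]
opening: 0.0517
clock: 10.6
position: [0.4443, -0.0702, 0.0355]
tool_rot: [0.678, -0.678, 0.2, -0.202]
ft_force: [-3.0, 0.9, 22.4]
opening: 0.034
clock: 11.1
position: [0.4448, -0.0703, 0.1263]
tool_rot: [0.678, -0.677, 0.2, -0.203]
ft_force: [0.4, 0.2, -1.5]
opening: 0.034
11.1 [-0.04  0.45  0.09  2.16 -0.08  0.53  1.09] [np.float64(-124.6), np.float64(6.5), np.float64(258.5), np.float64(-26.8)]
```

```bash
python3 -m pendant '[[1,-0.025,0,0.052,-5],[1,-0.05,0,0.104,-10],[1,-0.075,0,0.156,-16],[1,-0.1,0,0.208,-22],[1,-0.1246,0,0.2585,-26.8]]';python3 -m pendant '[[1,0,0,0,0],[1,0,0,0,0]]'; python3 - <<'E'
from h import *
s,t,M=tool();print(s["clock"],t,go([.4813,.2143,.041],83.8))
overlay(get_image("wrist"),[.4858,.2559],-6.15,"pics/w5.png")
E
```

```text
clock: 11.72
position: [0.4799, 0.2163, 0.1237]
tool_rot: [-0.706, 0.706, -0.037, 0.037]
ft_force: [0.8, -0.0, -1.0]
opening: 0.0344
clock: 11.98
position: [0.4797, 0.2139, 0.1235]
tool_rot: [-0.706, 0.706, -0.039, 0.038]
ft_force: [0.4, -0.3, -1.1]
opening: 0.0344
11.975 [0.47971668 0.21386872 0.12350679] [np.float64(1.6), np.float64(82.5), np.float64(0.7), np.float64(-0.0)]
```

View pics/w5.png

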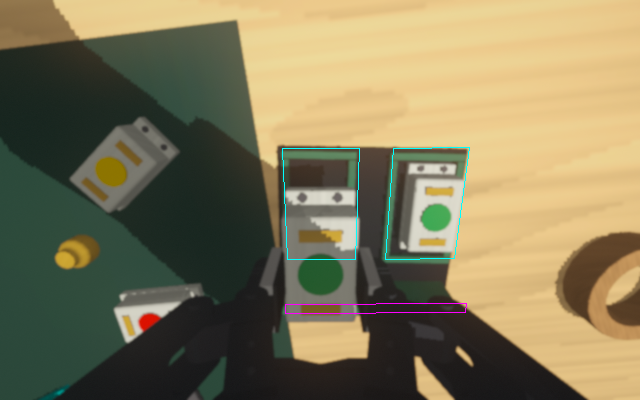

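Housing A sits in nest1 at (433,217). The overlay matches the rims, so I'll place B in nest0 and go for the red one.

```bash
python3 -m pendant '[[1,0.0015,0.04,0,0],[1,0.0015,0.07,0,0],[1,0.0015,0.083,0,0],[1,0.0015,0.083,0,0]]'; python3 -m pendant '[[0.2,0,0,0,0],[0.0,0,0,0,0],[-0.3,0,0,0,0],[-0.3,0,0,0,0]]'; python3 -m pendant '[[-0.3,0,-0.04,0,0],[-0.3,0,-0.08,0,0],[-0.3,0,-0.1,0,0],[-0.3,0,-0.1,0,0]]';python3 - <<'E'
from h import *
s,t,M=tool();print(s["clock"],t)
r=get_image("wrist");print(tag(r,[.481,.214,.032],65,z=.032,win=60)[:3],tag(r,[.492,.298,.032],65,z=.032,win=60)[:3]); cv2.imwrite("pics/x2.png",r["image"])
print(s["joints"].round(2),go([.5637,.062,.14],2.6))
E
```

```text
clock: 12.52
position: [0.4816, 0.2134, 0.0409]
tool_rot: [-0.706, 0.706, -0.039, 0.039]
ft_force: [0.7, 0.8, -1.5]
opening: 0.0342
clock: 13.02
position: [0.4817, 0.2142, 0.0413]
tool_rot: [0.706, -0.706, 0.038, -0.039]
ft_force: [0.3, -0.2, -0.6]
opening: 0.0557
clock: 13.52
position: [0.4823, 0.2145, 0.1424]
tool_rot: [0.707, -0.706, 0.038, -0.039]
ft_force: [0.4, 1.1, -0.2]
opening: 0.0559
13.525 [0.48226949 0.21451991 0.14237609]
(array([0.48236196, 0.21412293, 0.032     ]), array([319.31355932, 205.27542373]), np.int32(472)) (array([0.49200698, 0.29875609, 0.032     ]), array([426.00847458, 205.50635593]), np.int32(472))
[-0.51  0.52 -0.02  1.95  0.02  0.67  0.91] [np.float64(98.0), np.float64(1.3), np.float64(-142.5), np.float64(81.2)]
```

```bash
python3 -m pendant '[[-0.6,0.02,0,-0.03,10.5],[-1,0.04,0,-0.06,21],[-1,0.06,0,-0.09,31.5],[-1,0.08,0,-0.12,42],[-1,0.098,0,-0.1425,52.5]]';python3 -m pendant '[[-1,0,0,0,10],[-1,0,0,0,20],[-1,0,0,0,28.7],[-1,0,0,0,28.7]]'; python3 - <<'E'
from h import *
s,t,M=tool();print(s["clock"],t,s["joints"].round(2))
r=get_image("wrist"); c=tag(r,[.5637,.062,.028],0);print(c); cv2.imwrite("pics/w6.png",r["image"]); print(go([*c[0][:2],.035],2.6))
E
```

```text
clock: 14.2
position: [0.5635, 0.0602, 0.1399]
tool_rot: [-0.614, 0.616, -0.349, 0.349]
ft_force: [-0.8, 1.1, -0.4]
opening: 0.0856
clock: 14.7
position: [0.5631, 0.0619, 0.1399]
tool_rot: [-0.511, 0.512, -0.488, 0.488]
ft_force: [0.2, -0.2, 0.2]
opening: 0.0853
14.7 [0.56305937 0.06186842 0.13989449] [-0.47  0.61  0.36  1.86 -0.31  0.73  0.11]
(array([0.56371029, 0.06027531, 0.028     ]), array([321.30683919, 206.8207024 ]), np.int32(541), array([0.56267387, 0.07456598]), np.float64(30.997115434516697))
[np.float64(1.5), np.float64(105.1), np.float64(0.6), np.float64(0.2)]
```

View pics/w6.png

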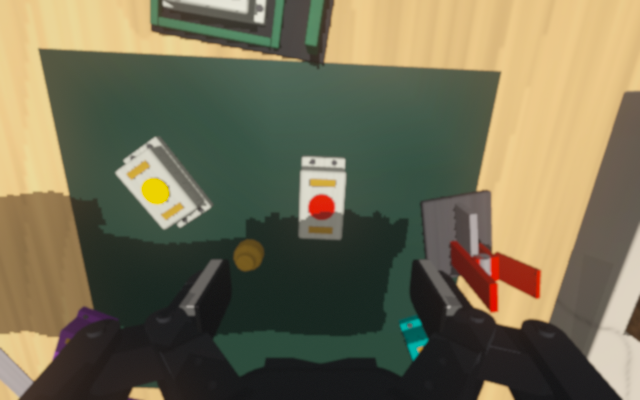

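The red tag is at (321,207), centred. The clip's fixed leg is at image left (470,275), toward the robot, and its sprung handle leans right to (540,290), so clip y ≈ world +x. I'll pick the red housing.

```bash
python3 -m pendant '[[-1,0.001,0.05,0,0],[-1,0.001,0.095,0,0],[-1,0.001,0.105,0,0],[1,0.001,0.105,0,0],[1,0.001,0.105,0,0]]' 60;python3 -m pendant '[[1,0,0,0,0],[1,0,0,0,0],[1,0,0,0,0]]' 60; python3 -m pendant '[[1,0,-0.03,0,0],[1,0,-0.06,0,0],[1,0,-0.1,0,0],[1,0,-0.1,0,0]]'; python3 - <<'E'
from h import *
s,t,M=tool();o=[.528,-.282];n=tp(o,-5.6,0,.042);print(n,s["clock"],s["joints"].round(2),go([*n,.135],-95.6))
E
```

```text
clock: 15.38
position: [0.5645, 0.0609, 0.0376]
tool_rot: [0.512, -0.511, 0.488, -0.489]
ft_force: [0.1, 0.2, 0.5]
opening: 0.0516
clock: 15.75
position: [0.5644, 0.0611, 0.0378]
tool_rot: [0.512, -0.51, 0.488, -0.489]
ft_force: [-4.6, 0.6, 17.2]
opening: 0.0342
clock: 16.25
position: [0.5651, 0.0611, 0.1393]
tool_rot: [0.513, -0.51, 0.488, -0.49]
ft_force: [0.2, 0.3, -2.3]
opening: 0.0342
[ 0.53209848 -0.24020045] 16.25 [-0.47  0.61  0.36  1.87 -0.31  0.72  0.12] [np.float64(299.6), np.float64(3.7), np.float64(-46.5), np.float64(-81.8)]
```

```bash
python3 -m pendant '[[1,0.055,0,-0.009,10],[1,0.11,0,-0.018,20],[1,0.165,0,-0.027,30],[1,0.22,0,-0.036,40],[1,0.275,0,-0.043,50]]';python3 -m pendant '[[1,0,0,0,10],[1,0,0,0,20],[1,0,0,0,30],[1,0,0,0,40],[1,0,0,0,48.2]]'; python3 - <<'E'
from h import *
s,t,M=tool();print(t,s["clock"],s["joints"].round(2),go([.532,-.240,.14],-95.6))
overlay(get_image("wrist"),[.528,-.282],-5.6,"pics/w7.png")
E
```

```text
clock: 16.88
position: [0.5324, -0.2173, 0.1359]
tool_rot: [0.255, -0.255, 0.66, -0.659]
ft_force: [1.8, 0.2, -2.5]
opening: 0.0341
clock: 17.5
position: [0.5328, -0.2155, 0.1357]
tool_rot: [-0.037, 0.036, 0.706, -0.706]
ft_force: [-0.8, 0.8, -1.7]
opening: 0.0338
[ 0.53280076 -0.21550165  0.13571715] 17.5 [-0.24  0.75  0.8   1.86 -0.71  0.84 -0.75] [np.float64(-1.7), np.float64(-4.3), np.float64(24.5), np.float64(-0.3)]
```

View pics/w7.png

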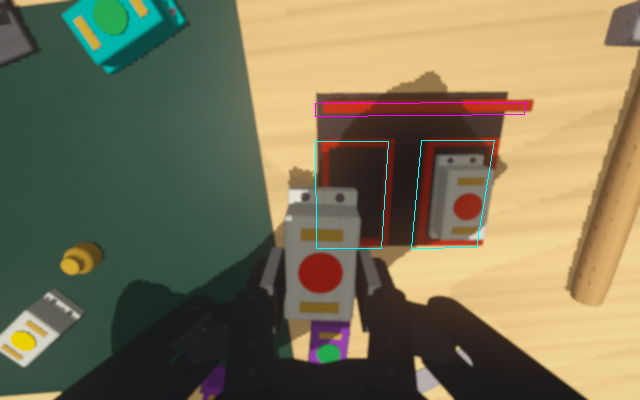

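The tray's true rim is about 5 px right (−y) of the overlay. I'll refine with visible corners.

```bash
python3 - <<'E'
from h import *
r=get_image("wrist")
ob=[((317,94),.082,.075,.004),((508,93),.082,-.075,.004),((393,140),.047,.013,.011),((498,140),.047,-.071,.011),((482,244),-.047,-.071,.011),((533,105),.072,-.07,.044)]
o,y,e=fit([a[1:3] for a in ob],[ray(r,a[0],a[3]) for a in ob]);print(o,y,(e*1000).round(1))
for y in(y,-5.6):
  n=tp(o,y,0,.042);print(n,tp(o,y,.072,0),go([*n,.0428],-90+y))
E
```

```text
[ 0.52809252 -0.28654982] -5.931333050993933 [1.6 0.9 0.8 1.8 2.2 0.8]
[ 0.53243265 -0.24477467] [ 0.59970706 -0.29399005] [np.float64(-2.7), np.float64(92.8), np.float64(29.2), np.float64(0.2)]
[ 0.532191   -0.24475027] [ 0.59974889 -0.29357579] [np.float64(-2.4), np.float64(92.8), np.float64(29.2), np.float64(-0.1)]
```

```bash
python3 -m pendant '[[1,-0.0025,0,0.029,0],[1,-0.0025,0.03,0.029,0],[1,-0.0025,0.06,0.029,0],[1,-0.0025,0.093,0.029,0],[1,-0.0025,0.093,0.029,0]]'; python3 -m pendant '[[0.2,0,0,0,0],[0.0,0,0,0,0],[-0.3,0,0,0,0],[-0.3,0,0,0,0]]'; python3 -m pendant '[[-0.3,0,-0.04,0,0],[-0.3,0,-0.08,0,0],[-0.3,0,-0.12,0,0],[-0.3,0,-0.14,0,0],[-0.3,0,-0.14,0,0]]';python3 - <<'E'
from h import *
s,t,M=tool();print(s["clock"],t)
r=get_image("wrist");print(tag(r,[.532,-.245,.032],0,z=.032,win=50)[:3],tag(r,[.523,-.328,.032],0,z=.032,win=50)[:3]); cv2.imwrite("pics/w8.png",r["image"])
print(s["joints"].round(2),go([.69,.03,.2],2.6))
E
```

```text
clock: 18.23
position: [0.5319, -0.2447, 0.0414]
tool_rot: [-0.034, 0.033, 0.707, -0.706]
ft_force: [-0.2, 0.2, -1.9]
opening: 0.0341
clock: 18.73
position: [0.5327, -0.2449, 0.0433]
tool_rot: [0.035, -0.035, -0.706, 0.706]
ft_force: [-0.5, 0.2, 0.4]
opening: 0.0553
clock: 19.35
position: [0.533, -0.2448, 0.1838]
tool_rot: [0.034, -0.035, -0.706, 0.706]
ft_force: [-0.0, 0.2, -0.5]
opening: 0.0558
19.35 [ 0.53303059 -0.24480776  0.18382749]
(array([ 0.53657286, -0.24616823,  0.032     ]), array([321.6444667, 187.3790686]), np.int32(1997)) (array([ 0.53166202, -0.31825533,  0.032     ]), array([400.14561404, 184.96315789]), np.int32(1710))
[-0.22  0.71  0.85  1.8  -0.65  0.94 -0.75] [np.float64(-129.8), np.float64(-17.1), np.float64(-288.6), np.float64(81.8)]
```

View pics/w8.png

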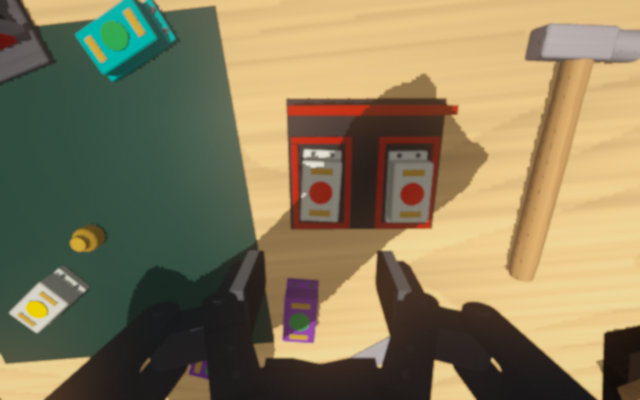

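Both red-tagged housings sit in their nests at (320,190) and (411,190), with the edge top running from (291,110) to (458,110). Step 1 looks met. Next I go to a hover over the clip.

```bash
python3 -m pendant '[[-0.3,-0.025,-0.02,-0.055,-10],[-0.6,-0.05,-0.036,-0.11,-20],[-1,-0.075,-0.036,-0.165,-30],[-1,-0.1,-0.036,-0.22,-40],[-1,-0.1295,-0.036,-0.275,-50]]';python3 -m pendant '[[-1,0,0,0,-10.5],[-1,0,0,0,-21],[-1,0,0,0,-31.5],[-1,0,0,0,-42],[-1,0,0,0,-52.5]]'; python3 - <<'E'
from h import *
import pickle
s,t,M=tool();print(t,s["clock"],s["joints"].round(2),go([.69,.022,.22],13))
E
```

```text
clock: 20.02
position: [0.6887, 0.0183, 0.2175]
tool_rot: [0.268, -0.269, 0.654, -0.654]
ft_force: [-0.0, -1.4, 0.7]
opening: 0.0855
clock: 20.65
position: [0.6879, 0.0163, 0.2171]
tool_rot: [-0.53, 0.531, -0.468, 0.467]
ft_force: [-0.4, -0.8, 1.2]
opening: 0.0851
[0.68790356 0.01631636 0.21713688] 20.65 [-0.35  0.7   0.41  1.46 -0.3   1.05  0.25] [np.float64(-5.4), np.float64(-2.9), np.float64(2.8), np.float64(-5.8)]
```

```bash
python3 -m pendant '[[-1,-0.005,0,0.003,-6],[-1,-0.005,0,0.003,-6]]'; cat > clip.py <<'E'
from h import *
from scipy.optimize import minimize
def hulls(r,p,q=0):
    x,y,yaw,z=p; a=np.radians(yaw); X=np.array([np.cos(a),np.sin(a)]);Y=np.array([-X[1],X[0]])
    W=lambda u,v,h:[*(np.array([x,y])+X*u/1000+Y*v/1000),z+h/1000]
    A=[[(u,v,h) for u in(-12,12) for v in(-9,-3) for h in(0,70)],
       [(u,v,h) for u in(-12,12) for v,h in((2,36),(7,32),(26,70),(31,67))],
       [(u,v,h) for u in(-12,12) for v,h in((3,0),(15,6),(3,12),(10,34),(3,34))]]
    out=[]
    for B in A: out.append(cv2.convexHull(np.array([proj(r,W(*b)) for b in B],np.float32)*8))
    return out
def ren(r,p,sh):
    m=np.zeros(sh,np.uint8)
    for h in hulls(r,p): cv2.fillConvexPoly(m,h.round().astype(np.int32),1,shift=3)
    return m
def redmask(r):
    h=cv2.cvtColor(r["image"],cv2.COLOR_BGR2HSV); return (((h[...,0]<8)|(h[...,0]>172))&(h[...,1]>130)&(h[...,2]>40)).astype(np.uint8)
E
python3 - <<'E'
from clip import *
s,t,M=tool();print(t,s["clock"])
fr=[get_image(n) for n in("wrist","top","side")]; p0=np.array([.69,.022,-77,.009]); ms=[]
for r in fr:
    u,v=proj(r,[p0[0],p0[1],.05]).astype(int); w=110 if r is fr[0] else 30
    m=redmask(r); k=np.zeros_like(m);k[max(v-w,0):v+w,max(u-w,0):u+w]=1;m*=k; ms.append(m); pts=np.argwhere(m); print((u,v),m.sum(),pts.min(0),pts.max(0))
def cost(d,use=(0,2)):
    p=p0+d*[.001,.001,1,.001]; c=0
    for i in use:
        g=ren(fr[i],p,ms[i].shape); c+=1-(g&ms[i]).sum()/(g|ms[i]).sum()
    return c
for use in((0,),(2,),(0,2)):
  best=min((minimize(cost,np.array([a,b,c,0.]),args=(use,),method="Nelder-Mead",options=dict(initial_simplex=np.array([a,b,c,0.])+np.vstack([np.zeros(4),np.diag([6,6,8,4])]))) for a in(-8,0,8) for b in(-8,0,8) for c in (0,180)),key=lambda o:o.fun); p=p0+best.x*[.001,.001,1,.001]
  print(use,best.fun,p.round(4))
# stand plate too; composite
ims=[]
for i in(0,2):
    r=fr[i];im=r["image"]; S=1 if i==0 else 6
    pts=np.argwhere(ms[i]); v,u=pts.mean(0).astype(int)
    big=cv2.resize(im,None,fx=4,fy=4,interpolation=cv2.INTER_CUBIC) if i==0 else cv2.resize(im,None,fx=9,fy=9,interpolation=cv2.INTER_CUBIC); f=4 if i==0 else 9
    for h in hulls(r,p): cv2.polylines(big,[((h/8+.5)*f-.5).round().astype(int)],True,(255,255,0),1)
    cu,cv_=u*f,v*f; x0,y0=max(cu-200,0),max(cv_-300,0); c=big[y0:y0+600,x0:x0+400]; print(i,"crop origin px",x0/f,y0/f,f); ims.append(cv2.copyMakeBorder(c,0,600-c.shape[0],0,400-c.shape[1],cv2.BORDER_CONSTANT))
cv2.imwrite("pics/w9.png",np.hstack(ims))
E
```

```text
clock: 20.9
position: [0.6905, 0.0218, 0.2175]
tool_rot: [-0.553, 0.553, -0.442, 0.44]
ft_force: [0.4, 0.4, 0.5]
opening: 0.0855
[0.69046657 0.02180821 0.21749074] 20.9
(np.int64(320), np.int64(186)) 963 [172 310] [214 354]Traceback (most recent call last):
  File "<stdin>", line 6, in <module>
    return umr_minimum(a, axis, None, out, keepdims, initial, where)
ValueError: zero-size array to reduction operation minimum which has no identity
```

```bash
python3 - <<'E'
from clip import *
fr=[get_image(n) for n in("wrist","side")]
o=cv2.imread("pics/side0.png"); s0=dict(fr[1],image=o); fr[1]=s0   # arm-free side view from the start (clip unmoved)
p0=np.array([.69,.022,-77,.009]); ms=[]
for i,r in enumerate(fr):
    u,v=proj(r,[p0[0],p0[1],.05]).astype(int); w=(110,30)[i]
    m=redmask(r); k=np.zeros_like(m);k[max(v-w,0):v+w,max(u-w,0):u+w]=1;m*=k; ms.append(m); pts=np.argwhere(m); print((u,v),m.sum(),pts.min(0),pts.max(0))
def cost(d,use):
    p=p0+d*[.001,.001,1,.001]; c=0
    for i in use:
        g=ren(fr[i],p,ms[i].shape); c+=1-(g&ms[i]).sum()/(g|ms[i]).sum()
    return c
for use in((0,),(1,),(0,1)):
  best=min((minimize(cost,np.array([a,b,c,0.]),args=(use,),method="Nelder-Mead",options=dict(initial_simplex=np.array([a,b,c,0.])+np.vstack([np.zeros(4),np.diag([6,6,8,4])]))) for a in(-8,0,8) for b in(-8,0,8) for c in (0,180)),key=lambda o:o.fun); p=p0+best.x*[.001,.001,1,.001]
  print(use,best.fun,p.round(4))
ims=[]
for i,f in((0,7),(1,12)):
    r=fr[i]; v,u=np.argwhere(ms[i]).mean(0).astype(int)
    big=cv2.resize(r["image"],None,fx=f,fy=f,interpolation=cv2.INTER_CUBIC)
    for h in hulls(r,p): cv2.polylines(big,[((h/8+.5)*f-.5).round().astype(int)],True,(255,255,0),1)
    y0,x0=max(v*f-300,0),max(u*f-200,0); print(x0/f,y0/f,f); ims.append(big[y0:y0+600,x0:x0+400])
cv2.imwrite("pics/w9.png",np.hstack(ims))
E
```

```text
(np.int64(320), np.int64(185)) 953 [171 310] [213 353]
(np.int64(349), np.int64(188)) 231 [177 345] [203 361]
(0,) 0.342375366568915 [ 6.92800e-01  1.66000e-02 -7.29586e+01  6.00000e-04]
(1,) 0.31044776119402984 [ 6.90800e-01  1.49000e-02 -6.90741e+01  7.90000e-03]
(0, 1) 0.664569624993313 [ 6.92800e-01  1.77000e-02 -7.22261e+01  5.40000e-03]
302.42857142857144 148.14285714285714 7
334.3333333333333 163.0 12
```

View pics/w9.png

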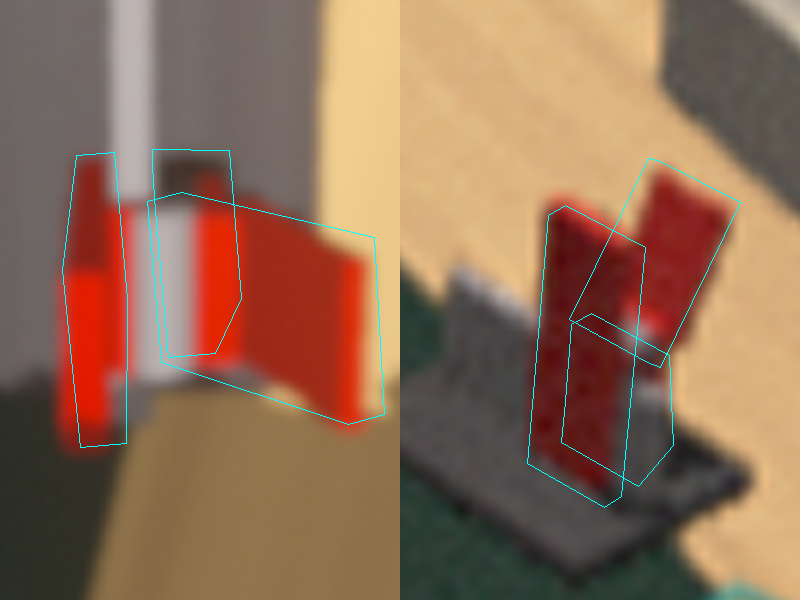

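The composite shows the clip astride the plate. In the left panel, the fixed-leg top face is centred at crop (88,352), the hinge pin at (162,290) and the handle tip at (352,345). The plate runs vertical in the image, so the jaws are aligned with the clip's y. I'll turn those into a position.

```bash
python3 - <<'E'
from clip import *
s,t,M=tool();r=get_image("wrist"); a=np.degrees(np.arctan2(M[1,2],M[0,2])); print("jaw",a,t)
px=lambda x,y:(302.43+x/7,148.14+y/7)
q=np.radians(a); Y=np.array([np.cos(q),np.sin(q)]);X=np.array([Y[1],-Y[0]])
for n,uv,yc,z in(("leg",(88,352),-6,.079),("pin",(162,290),4,.043+.003),("handle",(352,345),28.5,.0775)):
    w=ray(r,px(*uv),z)[:2]; o=w-Y*yc/1000; print(n,"clip origin est",o.round(4),"rel along plate/jaw",((o-t[:2])@X*1000).round(1),((o-t[:2])@Y*1000).round(1))
for z in(.028,.038):
    A=ray(r,px(133,0),.038)[:2];B=ray(r,px(136,195),.038)[:2]
d=A-B;print("plate angle",np.degrees(np.arctan2(d[1],d[0])), "plate offset jaw", (B-t[:2])@Y*1000)
E
```

```text
jaw 12.77051254199112 [0.69067776 0.02124626 0.21858963]
leg clip origin est [0.6925 0.0186] rel along plate/jaw 3.0 1.2
pin clip origin est [0.6926 0.0175] rel along plate/jaw 4.1 1.1
handle clip origin est [0.6916 0.0188] rel along plate/jaw 2.6 0.4
plate angle 103.62461081270544 plate offset jaw 1.4140400399746078
```

```bash
python3 -m pendant '[[-1,0.0033,0.05,0.006,0],[-1,0.0033,0.1,0.006,0],[-1,0.0033,0.135,0.006,0],[-1,0.0033,0.145,0.006,0],[-1,0.0033,0.145,0.006,0]]' 30; python3 -m pendant '[[0,0,0,0,0],[0.2,0,0,0,0],[1,0,0,0,0],[1,0,0,0,0],[1,0,0,0,0]]' 30;python3 -m pendant '[[1,0,0,0,0],[1,0,0,0,0]]' 30; python3 - <<'E'
from clip import *
s,t,M=tool();print(s["clock"],t)
r=get_image("wrist");cv2.imwrite("pics/g1.png",r["image"]);m=redmask(r);m[:,:260]=0;m[:,400:]=0;pts=np.argwhere(m);print(m.sum(),pts.min(0),pts.max(0))
# tray edge from pics/w8.png, camera rigid on the tool
Tt=np.eye(4);Tt[:3,:3]=M;Tt[:3,3]=t; C=np.linalg.inv(Tt)@r["T"]
q=[.034,-.035,-.706,.706]; W=np.eye(4);W[:3,:3]=R.from_quat([q[1],q[2],q[3],q[0]]).as_matrix();W[:3,3]=[.533,-.2448,.1838]
r8=dict(image=cv2.imread("pics/w8.png"),mtx=r["mtx"],T=W@C); m=redmask(r8); 
for u in(300,340,380,420,450):
    v=np.where(m[95:122,u])[0]+95; p=ray(r8,(u,v.mean()),.044); print(u,v.min(),v.max(),p.round(4))
v=np.argwhere(m[103:116]);print(v[:,1].min(),v[:,1].max())
E
```

```text
clock: 21.82
position: [0.6976, 0.0194, 0.0744]
tool_rot: [-0.553, 0.553, -0.441, 0.441]
ft_force: [-0.3, 0.3, -0.0]
opening: 0.0854
clock: 22.45
position: [0.6996, 0.0197, 0.0775]
tool_rot: [0.554, -0.551, 0.44, -0.442]
ft_force: [-3.7, 2.1, 32.9]
opening: 0.0294
clock: 22.7
position: [0.6996, 0.0197, 0.0775]
tool_rot: [0.554, -0.551, 0.44, -0.442]
ft_force: [-4.4, 1.7, 32.8]
opening: 0.0296
22.7 [0.6995706  0.01970988 0.0775289 ]
3237 [211 285] [309 353]
300 105 115 [ 0.607  -0.2355  0.044 ]
340 104 115 [ 0.6042 -0.268   0.044 ]
380 105 115 [ 0.6006 -0.3005  0.044 ]
420 105 114 [ 0.5977 -0.333   0.044 ]
450 108 112 [ 0.5949 -0.3574  0.044 ]
288 456
```

```bash
python3 -m pendant '[[1,0,-0.01,0,0],[1,0,-0.03,0,0],[1,0,-0.06,0,0],[1,0,-0.1,0,0],[1,0,-0.1,0,0]]' 60; python3 - <<'E'
from clip import *
s,t,M=tool();print(s["clock"],t,s["opening"],s["ft_force"])
r=get_image("wrist");cv2.imwrite("pics/g2.png",r["image"]);m=redmask(r);m[:,:260]=0;m[:,400:]=0;pts=np.argwhere(m);print(m.sum(),pts.min(0),pts.max(0))
n,l,st,ce=cv2.connectedComponentsWithStats(m);print([ (list(st[i]),ce[i].round(0)) for i in range(1,n) if st[i,4]>60])
E=np.array([.6008,-.292]); print(go([*(E+[.002,0]),.18],-5.8))
E
```

```text
clock: 23.38
position: [0.6989, 0.0193, 0.1782]
tool_rot: [0.554, -0.552, 0.44, -0.442]
ft_force: [0.7, -0.9, -1.3]
opening: 0.0276
23.375 [0.69890756 0.01926969 0.17818009] 0.027602681196744798 [ 0.72677477 -0.94371568 -1.26228565]
3062 [211 285] [307 351]
[([np.int32(285), np.int32(211), np.int32(24), np.int32(97), np.int32(1426)], array([296., 258.])), ([np.int32(319), np.int32(217), np.int32(33), np.int32(86), np.int32(1636)], array([336., 256.]))]
[np.float64(282.5), np.float64(-4.2), np.float64(-162.1), np.float64(18.7)]
```

The clip is in hand: the opening is 27.6 mm and the red outline stays fixed in the wrist view after lifting. I'll move it over the edge.

```bash
python3 -m pendant '[[1,0.05,0,-0.028,4],[1,0.1,0,-0.056,8],[1,0.15,0,-0.084,12],[1,0.2,0,-0.112,16],[1,0.25,0,-0.142,18.7]]'; python3 -m pendant '[[1,0.032,0,-0.02,0],[1,0.032,0,-0.02,0],[1,0.032,0,-0.02,0]]'; python3 - <<'E'
from clip import *
s,t,M=tool();print(s["clock"],t,s["opening"],s["joints"].round(2))
r=get_image("wrist");cv2.imwrite("pics/g3.png",r["image"]);m=redmask(r)
print(go([.6028,-.292,.18],-5.8))
# edge: scan columns outside the clip
o=np.array([.6008,-.292])
for y in(-.06,-.05,-.035,.035,.05,.06):
    p=tp(o,-5.8,0,y); u,v=proj(r,[*p,.044]); u0,v0=int(round(u)),int(round(v)); row=np.where(m[v0,max(u0-25,0):u0+26])[0]+max(u0-25,0); print(y,(u0,v0),row)
    if len(row): print("   ",[ray(r,(q,v0),.044)[:2].round(4) for q in(row.min(),row.max())],p.round(4))
E
```

```text
clock: 24.05
position: [0.6136, -0.2572, 0.1735]
tool_rot: [0.473, -0.474, 0.526, -0.525]
ft_force: [0.7, -0.3, -0.4]
opening: 0.0273
clock: 24.42
position: [0.5917, -0.2848, 0.1736]
tool_rot: [0.474, -0.474, 0.525, -0.524]
ft_force: [-0.0, 0.9, -0.7]
opening: 0.0277
24.425 [ 0.59165574 -0.28483505  0.17359976] 0.027650827563886107 [ 0.08  0.7   0.44  1.59 -0.35  0.93  0.55]
[np.float64(6.5), np.float64(-6.4), np.float64(11.5), np.float64(0.0)]
-0.06 (331, 267) [319 320 321 322 323 324 325 326 327 328 329 330 331 332 333 334 335 336
 337 338 339 340 341 342 343 344 345 346 347 348 349 350 351]
    [array([ 0.5835, -0.3504]), array([ 0.6129, -0.3534])] [ 0.5947 -0.3517]
-0.05 (331, 257) [319 320 321 322 323 324 325 326 327 328 329 330 331 332 333 334 335 336
 337 338 339 340 341 342 343 344 345 346 347 348 349 350 351]
    [array([ 0.5846, -0.3402]), array([ 0.6136, -0.3432])] [ 0.5957 -0.3417]
-0.035 (331, 242) [319 320 321 322 323 324 325 326 327 328 329 330 331 332 333 334 335 336
 337 338 339 340 341 342]
    [array([ 0.5861, -0.3253]), array([ 0.6067, -0.3274])] [ 0.5973 -0.3268]
0.035 (332, 165) [327 328 329 330 331 332 333 334 335 336 337 338]
    [array([ 0.6   , -0.2564]), array([ 0.6091, -0.2573])] [ 0.6043 -0.2572]
0.05 (332, 147) [327 328 329 330 331 332 333 334 335 336 337 338]
    [array([ 0.6015, -0.2416]), array([ 0.6104, -0.2425])] [ 0.6059 -0.2423]
0.06 (333, 135) [327 328 329 330 331 332 333 334 335 336 337 338]
    [array([ 0.6024, -0.2321]), array([ 0.6112, -0.233 ])] [ 0.6069 -0.2323]
```

```bash
python3 -m pendant '[[1,0.0065,0.01,0.0115,0],[1,0.0065,0.03,0.0115,0],[1,0.0065,0.04,0.0115,0],[1,0.0065,0.04,0.0115,0]]'; python3 - <<'E'
from clip import *
s,t,M=tool();print(s["clock"],t,s["opening"])
r=get_image("wrist");cv2.imwrite("pics/g4.png",r["image"]);m=redmask(r)
print(go([.603,-.292,.0845],-5.8))
for y in(.035,.05,.06):
    p=tp([.601,-.292],-5.8,0,y); u,v=proj(r,[*p,.044]); v0=int(round(v)); row=np.where(m[v0,300:360])[0]+300; print(y,u,v0,row.min(),row.max(),ray(r,(row.mean(),v0),.044)[:2].round(4),p.round(4))
# where the clip model predicts the leg / squeezed handle tops relative to the TCP
for n,yy in(("leg out",-14),("leg in",-8),("handle out",14)):
    w=t+M[:,2]*yy/1000+[0,0,.0015]; print(n,proj(r,w).round(1))
for v in(240,250,260,270,280,290,300): print(v,"".join(str(x) for x in m[v,280:360]))
E
```

```text
clock: 24.98
position: [0.6016, -0.2929, 0.1326]
tool_rot: [0.474, -0.474, 0.525, -0.524]
ft_force: [-0.1, -0.2, -0.7]
opening: 0.0273
24.975 [ 0.6016446  -0.29292575  0.132637  ] 0.027317028042811258
[np.float64(-1.3), np.float64(49.1), np.float64(0.9), np.float64(-0.0)]
0.035 319.48648621540156 167 313 326 [ 0.6045 -0.2573] [ 0.6045 -0.2572]
0.05 319.4170372787678 145 313 326 [ 0.6061 -0.2422] [ 0.6061 -0.2423]
0.06 319.36903460136824 130 313 325 [ 0.6068 -0.2322] [ 0.6071 -0.2323]
leg out [289.5 284. ]
leg in [302.7 284. ]
handle out [351.  283.9]
240 00001111111111111111111110000000000000011111111111111111111111000000000000000000
250 00000000000111111111111111000000000000011111111111111111111111111111110000000000
260 00000000000111111111111110000000000000011111111111111111111111111111111100000000
270 00000000000111111111111111000000000000001111111111100111111111111111111100000000
280 00000000000111111111111111000000000001111111100000000000011111111111111100000000
290 00000000000111111111111111000000000001111111100000000000000001111111111100000000
300 00000000000000111111111111000000000000000000000000000000000000001111111000000000
```

The model prediction matches the clip in the image to within 1 px. The edge is centred under the open mouth, so I'll lower.

```bash
python3 -m pendant '[[1,0,0.015,0.0015,0],[1,0,0.03,0.0015,0],[1,0,0.04,0.0015,0],[1,0,0.045,0.0015,0],[1,0,0.045,0.0015,0]]';python3 -m pendant '[[1,0,0.002,0,0],[1,0,0.004,0,0],[1,0,0.004,0,0]]'
```

```text
clock: 25.65
position: [0.6038, -0.2934, 0.0886]
tool_rot: [0.474, -0.474, 0.525, -0.525]
ft_force: [4.1, -0.2, -3.3]
opening: 0.0272
clock: 26.02
position: [0.6039, -0.2935, 0.0851]
tool_rot: [-0.474, 0.474, -0.525, 0.525]
ft_force: [4.1, -0.6, 0.3]
opening: 0.0268
```

```bash
python3 -m pendant '[[1,0,0,0.0015,0],[1,0,0,0.0015,0]]';python3 -m pendant '[[1,0,0.0015,0,0],[1,0,0.003,0,0],[1,0,0.003,0,0]]'
```

```text
clock: 26.28
position: [0.6047, -0.2936, 0.085]
tool_rot: [0.474, -0.474, 0.525, -0.524]
ft_force: [-3.0, 0.4, 5.8]
opening: 0.0268
clock: 26.65
position: [0.6049, -0.294, 0.0845]
tool_rot: [0.474, -0.474, 0.525, -0.525]
ft_force: [-14.2, 7.5, 41.4]
opening: 0.027
```

The roof has met the edge top (vertical force rose to 41 N), so the clip is fully down. I'll back off 2.5 mm to relax and open.

```bash
python3 -m pendant '[[1,0,-0.0025,-0.0005,0],[1,0,-0.0025,-0.0005,0]]'; python3 -m pendant '[[0.3,0,0,0,0],[0,0,0,0,0],[-0.5,0,0,0,0],[-1,0,0,0,0],[-1,0,0,0,0]]' 30;python3 -m pendant '[[-1,0,0,0,0],[-1,0,0,0,0],[-1,0,-0.03,0,0],[-1,0,-0.08,0,0],[-1,0,-0.13,0,0]]'; python3 -m pendant '[[-1,-0.05,0,0,0],[-1,-0.1,0,0,0],[-1,-0.1,0,0,0]]'; python3 - <<'E'
from clip import *
s,t,M=tool();print(s["clock"],t)
r=get_image("wrist");cv2.imwrite("pics/g5.png",r["image"]);m=redmask(r)
E0=tp([.601,-.292],-5.8,0,0)
yaw=-95.8; o=E0-np.array([np.cos(np.radians(-5.8)),np.sin(np.radians(-5.8))])*.001; p0=np.array([*o,yaw,.016]); 
u,v=proj(r,[*o,.06]).astype(int);print(u,v)
k=np.zeros_like(m);k[max(v-90,0):v+90,max(u-60,0):u+70]=1;g=ren(r,p0,m.shape)
pts=np.argwhere(m&k);print("mask",pts.min(0),pts.max(0),"model",np.argwhere(g).min(0),np.argwhere(g).max(0),"cover",(m&g).sum()/g.sum())
for z in range(v-80,v+80,8): print("%3d"%z,"".join("#" if a and b else "r" if a else "m" if b else "." for a,b in zip(m[z,u-50:u+60],g[z,u-50:u+60])))
E
```

```text
clock: 26.9
position: [0.6046, -0.2936, 0.0849]
tool_rot: [-0.474, 0.474, -0.525, 0.525]
ft_force: [-2.7, 1.3, 11.2]
opening: 0.0269
clock: 27.52
position: [0.6047, -0.2935, 0.0844]
tool_rot: [0.474, -0.474, 0.525, -0.525]
ft_force: [0.4, -0.5, 0.0]
opening: 0.0856
clock: 28.15
position: [0.6045, -0.2935, 0.2159]
tool_rot: [0.474, -0.474, 0.525, -0.525]
ft_force: [1.3, -0.0, 0.1]
opening: 0.0854
clock: 28.52
position: [0.616, -0.1893, 0.2145]
tool_rot: [0.476, -0.475, 0.524, -0.523]
ft_force: [-0.6, -0.8, -0.8]
opening: 0.085
28.525 [ 0.61596485 -0.18931068  0.21445635]
314 287
mask [207 254] [332 341] model [257 305] [313 347] cover 0.6226148409893993
207 ..............................................................................................................
215 ..........r.....rr......rrrrrrr..................rrrrrrr......................................................
223 ........................rrrrrrr................rrrrrrrrr......................................................
231 ........................rrrrrrrr...............rrrrrrrrr..................................
[... 1160 characters left out ...]
..........
319 ..................................................rrrrr.......................................................
327 ..................................................rrrrr.......................................................
335 ..............................................................................................................
343 ..............................................................................................................
351 ..............................................................................................................
359 ..............................................................................................................
```

The clip stands on the edge where the model predicts it. The leg outline is within 1 px, and the handle sits slightly inward, as expected on 8 mm. I'll withdraw and do a final numeric check from the fixed cameras.

```bash
python3 -m pendant '[[-1,-0.04,-0.02,-0.04,0],[-1,-0.08,-0.04,-0.08,0],[-1,-0.12,-0.06,-0.12,0],[-1,-0.15,-0.08,-0.15,0],[-1,-0.15,-0.08,-0.15,0]]'; python3 - <<'E'
from clip import *
s,t,M=tool();print(s["clock"],t,s["ft_force"].round(1))
T=get_image("top");S=get_image("side")
cv2.imwrite("pics/f_top.png",T["image"]);cv2.imwrite("pics/f_side.png",S["image"])
Z=dict(green1=([.491,.298],65,.032),green0=([.482,.2142],65,.032),red1=([.5324,-.2448],0,.032),done=([.5237,-.328],0,.032),yellow=([.4315,.0715],27,.028))
for n,(p,h,z) in Z.items():
    for nm,r in(("top",T),("side",S)):
        try:
            c=tag(r,[*p,z],h,z=z,win=7);print(n,nm,c[0][:2].round(4),c[2],"target",p)
        except Exception as e: print(n,nm,"not seen")
o=np.array([.601,-.292])-[.001,0]; m=redmask(S);p0=np.array([*o,-95.8,.015]);g=ren(S,p0,m.shape)
pts=np.argwhere(g);(a,b),(c,d)=pts.min(0)-6,pts.max(0)+7
for v in range(a,c): print("%3d"%v,"".join("#" if i and j else "r" if i else "m" if j else "." for i,j in zip(m[v,b:d],g[v,b:d])))
E
```

```text
clock: 29.2
position: [0.4804, -0.0282, 0.2959]
tool_rot: [-0.475, 0.473, -0.524, 0.524]
ft_force: [0.8, -0.4, -0.0]
opening: 0.0855
29.2 [ 0.48036035 -0.02823434  0.29594107] [ 0.8 -0.4 -0. ]
green1 top [0.4923 0.2999] 21 target [0.491, 0.298]
green1 side [0.4905 0.2996] 11 target [0.491, 0.298]
green0 top [0.4828 0.2154] 22 target [0.482, 0.2142]
green0 side [0.4815 0.2163] 12 target [0.482, 0.2142]
red1 top [ 0.5326 -0.2439] 34 target [0.5324, -0.2448]
red1 side [ 0.5326 -0.2433] 52 target [0.5324, -0.2448]
done top [ 0.5231 -0.3281] 35 target [0.5237, -0.328]
done side [ 0.5228 -0.3276] 63 target [0.5237, -0.328]
yellow top [0.4329 0.0682] 32 target [0.4315, 0.0715]
yellow side [0.4325 0.0693] 32 target [0.4315, 0.0715]
247 .......................................
248 .......................................
249 .......................................
250 .......................................
251 .......................................
252 .......................................
253 ........................mmm............
254 rr.....................mmmmm...........
255 rrr.......
[... 1001 characters left out ...]
 ......################.................
279 ......m###############.................
280 .......###############.................
281 ........##############r................
282 r.......m#############r................
283 r........############rrr...............
284 .........r#########rrrrrr..............
285 ..........m####r##rrrrrrrr.............
286 ...........####rrrrrrrrrrr.............
287 ............#rrrrrrrrrrrrrr............
288 .............rrrrrrrrrrrrrrr...........
289 ..............rrrrrrrrrrrrrrr..........
290 ..............rrrrrrrrrrrrrrr..........
291 ....rrr........rrrrrrrrrrrrrrr.........
292 ...rrrrr........rrrrrrrrrrrrrrr........
293 ....rrrrr........rrrrrrrrrrrrrrr.......
```

All checks agree, so I'm handing in.

```bash
python3 -c "
from plant import order
print(order.finish_job())"
```

```text
the job is handed in; nothing more can be done
None
```

I sorted all three loose housings, clamped the red clip on the red tray's edge, and handed the job in at about 29 s. `finish_job` gave no verdict, so what follows is from my own checks.

- **Housings:** the two green-tagged ones are in the two green nests and the red-tagged one is in the free red nest. In the final top and side views each tag was within about 2.5 mm of its nest centre. The two views agreed with each other at the nested height to within about 2 mm, so the housings lie flat.
- **Left in place:** the nested red housing did not move, and the yellow one stayed within measurement error. I took no final measurement of the die, bottle, jar, tape roll or hammer, but the arm never worked near any of them except the die.
- **Clip:** it was pressed down until its mouth roof met the edge top (41 N), then released. The final wrist and side outlines match an upright, fully seated clip. The grip force on the edge can't be measured directly.
- **Robot:** the arm is clear, with no force on the tool.
- **Disagreements:**
  - My first top-view estimates were up to about 12 mm off in y for the green tray and about 4 mm for the red. The wrist camera corrected both before placing.
  - While lowering the clip, a 4 N sideways touch on the edge was eased with a 1.5 mm shift.
  - Closing the fingers pressed each gripped part down with about 17–33 N for a moment.

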